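# Dispatch the loaded sample case and start its logger

## Robot

A 6-joint arm with a two-finger parallel gripper is mounted at the origin on a cart in front of the work surface, level with it; the furniture and walls round the work are solid. World frame = base frame: x ahead of the robot, y to its left, z up, the work surface at z = 0. Lengths are in mm, angles in degrees, forces in N, time in s.
With the tool pointing down it reaches from about 400 to 825 mm from the base axis. Payload 7 kg.
Tool frame: the origin (TCP) lies at the very end of the fingers, on their centre line; the grasp point (between the pads) lies 19 mm behind it (arm.grip_point_offset is the distance from the TCP to the grasp point, in mm); z points along the fingers, y is the direction in which the jaws open and shut (so a half turn about z gives the same grasp; the last joint's range is limited). The gripper opens to 88 mm and grips with 3 to 60 N. Pads are 19 mm wide; open, the fingers measure 130 mm over their backs; the gripper's body (78 mm by 193 mm) begins 47 mm behind the grasp point.
Start: joints at [-55.457, 20.546, 0.682, 0, -70.136, -16.507], TCP at [208.971, -641.815, 226.561] pointing down, gripper open.
Joint ranges: [-176.03, 176.03], [-82.01, 121.73], [-58.28, 71.71], [-173.87, 95.51], [-174.79, -0.11], [-173.66, 173.66]. Speed limits (degrees/s): [136.94, 136.94, 172.46, 180, 180, 180].

## Interface

Orientations are given as a 3x3 rotation matrix whose columns are the frame's x, y, z axes.
In Python, from station import arm gives the robot as it stands.
- The arm moves only by the shell command python3 -m pendant 'ROWS' [FORCE]. ROWS is JSON, a list of rows, each an object with "offset": the shift along the tool's x, y, z in mm, a list of three; "dr": the turn, a rotation vector about the tool's x, y, z in rad, a list of three; "grip": the closure in counts, from 0 (fully open) to 255 (shut). In form: [{"offset": [dx, dy, dz], "dr": [wx, wy, wz], "grip": grip}, ...]. A call has 1 to 12 rows; each row is the pose to reach, as a shift and turn from the pose measured when the call began, along the tool's axes at that moment; what a row does not reach only later rows make up. A row lasts 1/12 s, in which the tool goes at most 41.7 mm and 7.16 degrees, less where a joint would pass 70% of its speed; a pose out of reach is approached as far as the arm can. A call with a gripper value outside its range is refused whole. The fingers move at their own pace and stop on an object; FORCE is the grip in N (left out, the last holds). Time passes only in rows, so rows that repeat a pose let the fingers close. It gives the time, the measured TCP pose, the force and the opening at its end, in the units of the state.
- arm.observe(): the state, without advancing time (a new reading comes with each control period).
- arm.capture(name): name is "side" or "top" or "wrist"; returns (picture, depth): 384x512x3 uint8, blue, green, red; 384x512 float32, mm along the optical axis (not along the pixel's ray), 0 where there is no reading.
- arm.get_calibration(name): a dict with "fx", "fy", "cx", "cy" (pixels), "camera_from_world" (4x4, takes a point from world to camera coordinates); the wrist camera has in their place "tool_from_camera" (4x4, takes a point from camera to tool coordinates, whose origin is the TCP and whose axes are the flange's). Camera axes: x right, y down, z forward; pixel columns grow to the right and rows downward; lengths in mm; the calibration is good to about 2 mm. A picture is of the moment at which its call begins: read the wrist's pose just before it. get_calibration takes no time and is no camera call.
- arm.finish_job(): hands the job in, once; it reports no verdict.
The state is a dict: "clock": time; "joint_positions": joint angles; "qvel": joint speeds; "joint_torque": joint torques, N m; "tool_pos": TCP position; "tcp_rot": TCP orientation; "force": force on the tool from outside, world axes, zero at the start; "torque": the same for the moment, N m; "gripper_width": finger opening in mm.
Only numpy, scipy, OpenCV 4.12 (cv2) and the standard library are available. Lean on these libraries where they do the work, as an engineer would, in place of code of your own. Each camera call takes 0.05 s, during which the arm holds its last target.

## Task

One of the three closed transport cases on the bench is loaded and the other two are empty; lift them to find the heavy one and put the empty ones back down upright where they stood, still switched off. Set the loaded case down flat in the free bay of the courier carrier, let go of it, and then start its temperature logger by pushing the small white ridge on its lid all the way across towards the lens until green shows. Keep the cases upright, and do not disturb the case already in the carrier or the other things on the bench.

Things in the scene. Friction and masses are not known exactly. Their poses are not given: they have to be found in the camera images.
- case_a: one of three look-alike closed cases, 112 (x) x 58 (y) x 60 mm high, pale grey shell, blue lid with a flat dark logger faceplate (84 x 40 mm, its top 60 mm up) and a round pale lens at its +x end. Does not open. Origin: centre of the underside, z up. Grip across the 58 mm. One of the three (it varies) is loaded: 450 to 700 g; the empty ones weigh 150 to 260 g, balanced about the centre
- switch_a (a joint): slide switch of case_a, m: 0 = off, 0.012 = on (moves along the case's +x, towards the lens). A sprung detent holds it at either end: about 4 N starts it, and past halfway it snaps over by itself. Red shows beside the grey thumb pad when off, green when on
- ridge_a (a point): centre of the foot of the white ridge on the thumb pad of switch_a, level with the faceplate top; moves with the switch. The pad is flush; the ridge stands 5 mm above it, 6 mm thick along x, 13 mm wide across. With the switch off it is 6 mm on the -x side of the lid's centre
- case_b: one of three look-alike closed cases, 112 (x) x 58 (y) x 60 mm high, pale grey shell, blue lid with a flat dark logger faceplate (84 x 40 mm, its top 60 mm up) and a round pale lens at its +x end. Does not open. Origin: centre of the underside, z up. Grip across the 58 mm. One of the three (it varies) is loaded: 450 to 700 g; the empty ones weigh 150 to 260 g, balanced about the centre
- switch_b (a joint): slide switch of case_b, m: 0 = off, 0.012 = on (moves along the case's +x, towards the lens). A sprung detent holds it at either end: about 4 N starts it, and past halfway it snaps over by itself. Red shows beside the grey thumb pad when off, green when on
- ridge_b (a point): centre of the foot of the white ridge on the thumb pad of switch_b, level with the faceplate top; moves with the switch. The pad is flush; the ridge stands 5 mm above it, 6 mm thick along x, 13 mm wide across. With the switch off it is 6 mm on the -x side of the lid's centre
- case_c: one of three look-alike closed cases, 112 (x) x 58 (y) x 60 mm high, pale grey shell, blue lid with a flat dark logger faceplate (84 x 40 mm, its top 60 mm up) and a round pale lens at its +x end. Does not open. Origin: centre of the underside, z up. Grip across the 58 mm. One of the three (it varies) is loaded: 450 to 700 g; the empty ones weigh 150 to 260 g, balanced about the centre
- switch_c (a joint): slide switch of case_c, m: 0 = off, 0.012 = on (moves along the case's +x, towards the lens). A sprung detent holds it at either end: about 4 N starts it, and past halfway it snaps over by itself. Red shows beside the grey thumb pad when off, green when on
- ridge_c (a point): centre of the foot of the white ridge on the thumb pad of switch_c, level with the faceplate top; moves with the switch. The pad is flush; the ridge stands 5 mm above it, 6 mm thick along x, 13 mm wide across. With the switch off it is 6 mm on the -x side of the lid's centre
- carrier: fixed grey two-bay courier carrier, 274 (x) x 76 (y) x 22 mm high, wire grips at its ends reaching x = +-148 mm; origin: centre of the underside. Two bays end to end along x, each 120 x 66 mm inside, floor 6 mm above the bench, wall tops 22 mm. The -x bay is free
- free_bay (a point): centre of the floor of the free bay, 6 mm above the bench, axes as the carrier's; a case fits with its length along x, either way round, 4 mm clear on every side
- sent_case: a case of the same make already in the carrier's +x bay, its switch on (green showing); to be left alone. Origin as the others
- tip_box: blue pipette tip box with clear lid, 130 (x) x 85 (y) x 70 mm; bystander. Origin: centre of the underside
- label_roll: white label roll lying flat, 58 mm across, 24 mm high; bystander. Origin: centre of the underside
- bench_timer: white bench timer with three buttons, 64 x 64 x 22 mm; bystander. Origin: centre of the underside
- marker_black: black and white marker lying along its y axis, 14 x 134 x 15 mm; bystander. Origin: centre of the underside
Not all that is in view belongs to the job. Leave any yellow look-alike of the case_c alone.

How it is judged (in metres and radians):
On the way, in this order (a step that is already met when the one before it is completed fails the run):
1. the loaded case stands in the free bay, let go, its switch still off (((horizontal distance between case_a and free_bay below 0.01 m and z of case_a in the frame of free_bay below 0.005 m and angle between case_a's own z axis and vertical below 0.06 rad and angle between the x axis of case_a and the x axis of carrier, either way round below 0.12 rad and contact force between case_a and carrier above 4 N and contact force between the fingers and case_a below 0.05 N and value of joint switch_a below 0.003 m) or (horizontal distance between case_b and free_bay below 0.01 m and z of case_b in the frame of free_bay below 0.005 m and angle between case_b's own z axis and vertical below 0.06 rad and angle between the x axis of case_b and the x axis of carrier, either way round below 0.12 rad and contact force between case_b and carrier above 4 N and contact force between the fingers and case_b below 0.05 N and value of joint switch_b below 0.003 m) or (horizontal distance between case_c and free_bay below 0.01 m and z of case_c in the frame of free_bay below 0.005 m and angle between case_c's own z axis and vertical below 0.06 rad and angle between the x axis of case_c and the x axis of carrier, either way round below 0.12 rad and contact force between case_c and carrier above 4 N and contact force between the fingers and case_c below 0.05 N and value of joint switch_c below 0.003 m))), for 0.2 s.
2. its switch is over the detent, fully on (((horizontal distance between case_a and free_bay below 0.01 m and z of case_a in the frame of free_bay below 0.005 m and angle between case_a's own z axis and vertical below 0.06 rad and angle between the x axis of case_a and the x axis of carrier, either way round below 0.12 rad and contact force between case_a and carrier above 4 N and value of joint switch_a above 0.0105 m) or (horizontal distance between case_b and free_bay below 0.01 m and z of case_b in the frame of free_bay below 0.005 m and angle between case_b's own z axis and vertical below 0.06 rad and angle between the x axis of case_b and the x axis of carrier, either way round below 0.12 rad and contact force between case_b and carrier above 4 N and value of joint switch_b above 0.0105 m) or (horizontal distance between case_c and free_bay below 0.01 m and z of case_c in the frame of free_bay below 0.005 m and angle between case_c's own z axis and vertical below 0.06 rad and angle between the x axis of case_c and the x axis of carrier, either way round below 0.12 rad and contact force between case_c and carrier above 4 N and value of joint switch_c above 0.0105 m))), for 0.2 s.
At the end, for the whole second after the job is handed in: Loaded case (over 4 N on the carrier) flat in the free bay: within 10 mm of centre, 5 mm of the floor, 0.12 rad; released, at rest, switch over 10.5 of 12 mm. Empty cases upright on the bench, within 50 mm of where they began, switches under 2 mm (((horizontal distance between case_a and free_bay below 0.01 m and z of case_a in the frame of free_bay below 0.005 m and angle between case_a's own z axis and vertical below 0.06 rad and angle between the x axis of case_a and the x axis of carrier, either way round below 0.12 rad and contact force between case_a and carrier above 4 N and contact force between the fingers and case_a below 0.05 N and value of joint switch_a above 0.0105 m and linear speed of case_a below 0.02 m/s and distance of each of case_b, case_c from where it was at the start of the episode below 0.05 m and height (world z) of each of case_b, case_c below 0.006 m and angle between each of case_b, case_c's own z axis and vertical below 0.08 rad and value of joint each of switch_b, switch_c below 0.002 m) or (horizontal distance between case_b and free_bay below 0.01 m and z of case_b in the frame of free_bay below 0.005 m and angle between case_b's own z axis and vertical below 0.06 rad and angle between the x axis of case_b and the x axis of carrier, either way round below 0.12 rad and contact force between case_b and carrier above 4 N and contact force between the fingers and case_b below 0.05 N and value of joint switch_b above 0.0105 m and linear speed of case_b below 0.02 m/s and distance of each of case_a, case_c from where it was at the start of the episode below 0.05 m and height (world z) of each of case_a, case_c below 0.006 m and angle between each of case_a, case_c's own z axis and vertical below 0.08 rad and value of joint each of switch_a, switch_c below 0.002 m) or (horizontal distance between case_c and free_bay below 0.01 m and z of case_c in the frame of free_bay below 0.005 m and angle between case_c's own z axis and vertical below 0.06 rad and angle between the x axis of case_c and the x axis of carrier, either way round below 0.12 rad and contact force between case_c and carrier above 4 N and contact force between the fingers and case_c below 0.05 N and value of joint switch_c above 0.0105 m and linear speed of case_c below 0.02 m/s and distance of each of case_a, case_b from where it was at the start of the episode below 0.05 m and height (world z) of each of case_a, case_b below 0.006 m and angle between each of case_a, case_b's own z axis and vertical below 0.08 rad and value of joint each of switch_a, switch_b below 0.002 m))); the robot touches nothing.
It fails at once if a case is tipped by more than 30 degrees (angle between any of case_a, case_b, case_c's own z axis and vertical above 0.52 rad).
It fails at once if the switch of a case that is not in the free bay is slid on ((value of joint switch_a above 0.009 m and horizontal distance between case_a and free_bay above 0.02 m) or (value of joint switch_b above 0.009 m and horizontal distance between case_b and free_bay above 0.02 m) or (value of joint switch_c above 0.009 m and horizontal distance between case_c and free_bay above 0.02 m)).
It fails at once if the case already in the carrier is moved by more than 15 mm (distance of sent_case from where it was at the start of the episode above 0.015 m).
It fails at once if a bystander is moved by more than 25 mm (distance of any of tip_box, label_roll, bench_timer, marker_black from where it was at the start of the episode above 0.025 m).
It also fails if it takes over 72 s, if anything falls off the work surface, if the arm or the gripper's body presses on something with over 40 N, if the wrist force passes 120 N, or if a joint passes its speed limit or range.

## Working session

There is one attempt and no reset: what is moved stays moved. The work goes in short steps, Python scripts to look and compute and a shell command to move; the robot and the scene stay as the last step left them, time stands still between calls to the robot, and variables do not carry over. Pictures are saved under pics/ and viewed, and the job is handed in when it is done.

```bash
ls; mkdir -p pics
python3 - <<'E'
from station import arm
import cv2
for n in ("top","side","wrist"):
    p,d=arm.capture(n); cv2.imwrite(f"pics/{n}0.png",p); print(n,arm.get_calibration(n))
print(arm.observe())
E
```

```text
pics
top {'fx': 384.20430002519925, 'fy': 384.20430002519925, 'cx': 252.2182878280569, 'cy': 183.2070022013919, 'camera_from_world': array([[-1.55585554e-02, -9.99823637e-01,  1.05178732e-02,
        -4.07645630e+01],
       [-9.93280706e-01,  1.42485530e-02, -1.14849540e-01,
         5.15154758e+02],
       [ 1.14679420e-01, -1.22340934e-02, -9.93327216e-01,
         1.00953146e+03],
       [ 0.00000000e+00,  0.00000000e+00,  0.00000000e+00,
         1.00000000e+00]])}
side {'fx': 368.77976111923607, 'fy': 368.77976111923607, 'cx': 253.2612541918122, 'cy': 195.52796616076296, 'camera_from_world': array([[-9.79470532e-01, -2.00991423e-01,  1.54894928e-02,
         4.90588794e+02],
       [-1.17765892e-01,  5.08145393e-01, -8.53181959e-01,
         1.41521292e+02],
       [ 1.63611341e-01, -8.37490721e-01, -5.21383372e-01,
         1.19551227e+03],
       [ 0.00000000e+00,  0.00000000e+00,  0.00000000e+00,
         1.00000000e+00]])}
wrist {'fx': 320.3282313885046, 'fy': 320.3282313885046, 'cx': 254.378292048754, 'cy': 189.2158354539444, 'tool_from_camera': array([[-7.16181592e-04, -9
[... 413 characters left out ...]
853246e-02,
       -7.01356871e+01, -1.65077197e+01]), 'qvel': array([ 0.05129943, -0.15033962,  0.07689997,  0.12693997,  0.01594184,
       -0.13705949]), 'joint_torque': array([-1.34305035e-03, -5.83273888e+01,  2.93290651e+01,  7.00130850e+00,
        8.70938500e-03, -1.47756296e-04]), 'tool_pos': array([ 208.85845564, -641.50434883,  225.84824664]), 'tcp_rot': array([[-9.50894938e-01, -3.09513442e-01, -4.95411434e-04],
       [-3.09513817e-01,  9.50894253e-01,  1.14770351e-03],
       [ 1.15854221e-04,  1.24468214e-03, -9.99999219e-01]]), 'force': array([-0.23580943, -0.55180154,  0.71424528]), 'torque': array([-0.03961471, -0.02474333,  0.04994127]), 'gripper_width': 87.48020559754052}
```

View pics/top0.png

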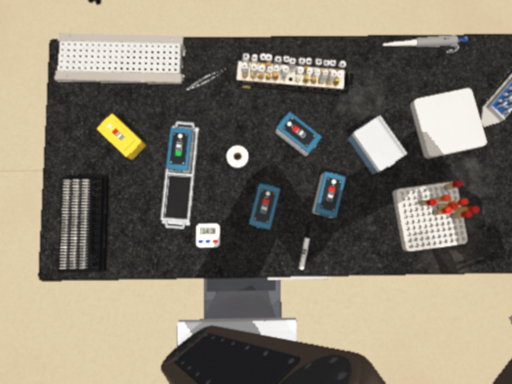

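View pics/side0.png

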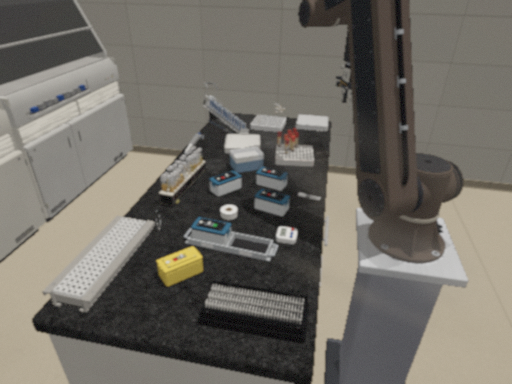

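Run:
```python
import cv2
p=cv2.imread("pics/top0.png")
cv2.imwrite("pics/topcrop0.png",cv2.resize(p[105:255,150:350],None,fx=4,fy=4,interpolation=cv2.INTER_CUBIC))
```

```text
(no output)
```

View pics/topcrop0.png

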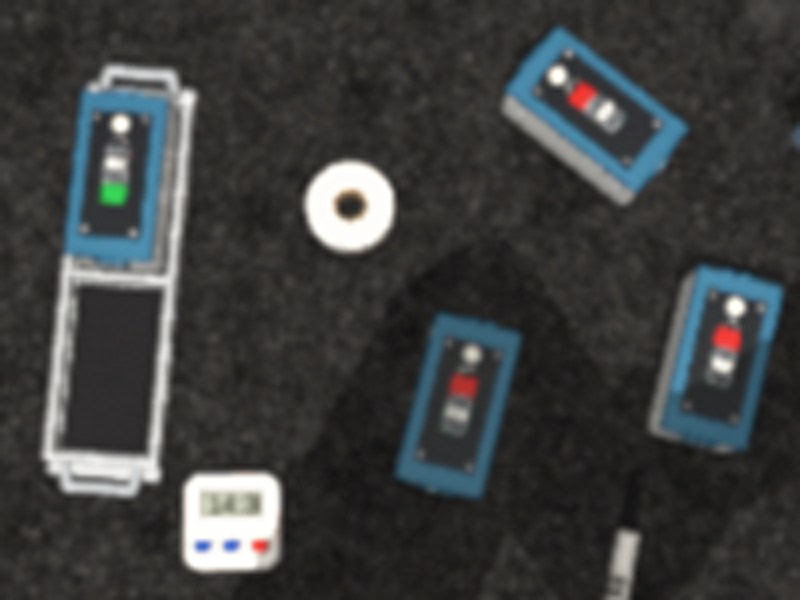

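```bash
cat > h.py <<'E'
import numpy as np,cv2
from station import arm
def cam(name,st=None):
    c=arm.get_calibration(name); K=np.array([[c['fx'],0,c['cx']],[0,c['fy'],c['cy']],[0,0,1]])
    if name=='wrist':
        st=st or arm.observe(); T=np.eye(4); T[:3,:3]=st['tcp_rot']; T[:3,3]=st['tool_pos']; W=T@c['tool_from_camera']
    else: W=np.linalg.inv(c['camera_from_world'])
    return K,W
def ray(uv,z,K,W):
    uv=np.atleast_2d(uv).astype(float)
    d=np.c_[uv,np.ones(len(uv))]@np.linalg.inv(K).T@W[:3,:3].T
    o=W[:3,3]; return o+d*((z-o[2])/d[:,2])[:,None]
def rects(p,K,W,lo,hi,z,amin=300):
    h=cv2.cvtColor(p,cv2.COLOR_BGR2HSV); m=cv2.inRange(h,lo,hi)
    m=cv2.morphologyEx(m,cv2.MORPH_CLOSE,np.ones((3,3)))
    cs,_=cv2.findContours(m,cv2.RETR_EXTERNAL,cv2.CHAIN_APPROX_NONE); out=[]
    for c in cs:
        if cv2.contourArea(c)<amin: continue
        w=ray(c[:,0],z,K,W)[:,:2].astype(np.float32)
        (cx,cy),(a,b),t=cv2.minAreaRect(w)
        if a<b: a,b=b,a; t+=90
        out.append((c[:,0].mean(0).round(),np.round([cx,cy],1),round(a,1),round(b,1),round((t+90)%180-90,2)))
    return out
E
python3 - <<'E'
from h import *
p=cv2.imread("pics/top0.png");K,W=cam('top')
for r in rects(p,K,W,(95,80,40),(112,255,255),57): print(r)
h=cv2.cvtColor(p,cv2.COLOR_BGR2HSV);print(h[197,178],h[180,140],h[205,250])
print(ray([[179,197],[237,156],[208,235],[304,252]],6,K,W).round())
# free bay inner floor: dark pixels inside carrier
for r in rects(p,K,W,(0,0,0),(180,255,60),6): print('dark',r)
for z in(22,):
  # corners of walls read from the crop
  px=np.array([[52,458],[158,475],[68,262],[172,277],[190,95]])/4+[150,105]
  print(ray(px,z,K,W).round(1))
  px=np.array([[66,447],[148,454],[80,283],[160,288]])/4+[150,105]
  print('floor',ray(px,6,K,W).round(1))
E
```

```text
(array([264., 206.]), array([451.2, -78.3]), 118.5, 61.3, -15.82)
(array([330., 194.]), array([ 480.1, -254.1]), 120.4, 60.6, -14.76)
(array([178., 149.]), array([606.3, 147. ]), 115.0, 59.7, -5.83)
(array([299., 132.]), array([ 649.7, -175.1]), 119.4, 59.7, 50.32)
[160  16  47] [23 22 46] [15 25 41]
[[ 482.  153.    6.]
 [ 594.   -7.    6.]
 [ 377.   74.    6.]
 [ 327. -186.    6.]]
dark (array([273., 363.]), array([ 61.9, -78.8]), 546.3, 141.0, 88.88)
dark (array([309., 146.]), array([ 602. , -142.3]), 1337.8, 681.7, -89.95)
[[420.6 193.   22. ]
 [408.1 121.8  22. ]
 [553.7 183.5  22. ]
 [542.3 112.7  22. ]
 [669.3 100.5  22. ]]
floor [[428.3 187.    6. ]
 [422.7 131.1   6. ]
 [541.3 178.5   6. ]
 [537.  123.2   6. ]]
```

```bash
python3 -m pendant '[{"offset":[-378,285,26],"dr":[0,0,0.575],"grip":0},{"offset":[-378,285,26],"dr":[0,0,0.575],"grip":0},{"offset":[-378,285,26],"dr":[0,0,0.575],"grip":0},{"offset":[-378,285,26],"dr":[0,0,0.575],"grip":0},{"offset":[-378,285,26],"dr":[0,0,0.575],"grip":0},{"offset":[-378,285,26],"dr":[0,0,0.575],"grip":0},{"offset":[-378,285,26],"dr":[0,0,0.575],"grip":0},{"offset":[-378,285,26],"dr":[0,0,0.575],"grip":0},{"offset":[-378,285,26],"dr":[0,0,0.575],"grip":0},{"offset":[-378,285,26],"dr":[0,0,0.575],"grip":0},{"offset":[-378,285,26],"dr":[0,0,0.575],"grip":0},{"offset":[-378,285,26],"dr":[0,0,0.575],"grip":0}]' 40
python3 - <<'E'
from h import *
st=arm.observe();p,d=arm.capture('wrist');cv2.imwrite("pics/w1.png",p);K,W=cam('wrist',st)
print(st['clock'],st['tool_pos'],st['tcp_rot'],st['force'])
for r in rects(p,K,W,(95,80,40),(112,255,255),57): print(r)
E
```

```text
clock: 1.15
tool_pos: [481.7, -250.4, 200.0]
tcp_rot: [[-0.967, 0.256, -0.0], [0.256, 0.967, 0.001], [0.001, 0.001, -1.0]]
force: [0.5, -0.5, 0.6]
gripper_width: 87.6
1.15 [ 481.66339969 -250.41966464  199.96888927] [[-9.66743000e-01  2.55749787e-01 -1.36802149e-04]
 [ 2.55749334e-01  9.66742056e-01  1.44038694e-03]
 [ 5.00631043e-04  1.35749693e-03 -9.99998953e-01]] [ 0.524172   -0.54083423  0.59306135]
(array([254., 172.]), array([ 480.9, -249.4]), 114.5, 60.8, -15.52)
(array([432.,  94.]), array([453.7, -76.2]), 115.1, 60.9, -14.82)
```

View pics/w1.png

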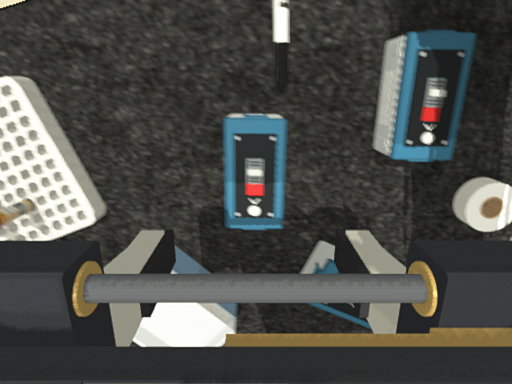

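```bash
python3 -m pendant '[{"offset":[0,1,40],"dr":[0,0,0.008],"grip":0},{"offset":[0,1,80],"dr":[0,0,0.008],"grip":0},{"offset":[0,1,120],"dr":[0,0,0.008],"grip":0},{"offset":[0,1,150],"dr":[0,0,0.008],"grip":0},{"offset":[0,1,170],"dr":[0,0,0.008],"grip":0},{"offset":[0,1,175],"dr":[0,0,0.008],"grip":0},{"offset":[0,1,175],"dr":[0,0,0.008],"grip":0},{"offset":[0,1,175],"dr":[0,0,0.008],"grip":255},{"offset":[0,1,175],"dr":[0,0,0.008],"grip":255},{"offset":[0,1,175],"dr":[0,0,0.008],"grip":255},{"offset":[0,1,175],"dr":[0,0,0.008],"grip":255},{"offset":[0,1,175],"dr":[0,0,0.008],"grip":255}]' 50
```

```text
clock: 2.2
tool_pos: [484.2, -248.5, 26.2]
tcp_rot: [[-0.965, 0.262, 0.002], [0.262, 0.965, 0.0], [-0.002, 0.001, -1.0]]
force: [-1.1, -6.4, 3.7]
gripper_width: 59.8
```

```bash
python3 -m pendant '[{"offset":[0,0,0],"dr":[0,0,0],"grip":255},{"offset":[0,0,0],"dr":[0,0,0],"grip":255},{"offset":[0,0,-8],"dr":[0,0,0],"grip":255},{"offset":[0,0,-18],"dr":[0,0,0],"grip":255},{"offset":[0,0,-30],"dr":[0,0,0],"grip":255},{"offset":[0,0,-30],"dr":[0,0,0],"grip":255},{"offset":[0,0,-30],"dr":[0,0,0],"grip":255},{"offset":[0,0,-30],"dr":[0,0,0],"grip":255},{"offset":[0,0,-30],"dr":[0,0,0],"grip":255}]' 50
python3 - <<'E'
from h import *
st=arm.observe();print(st['force'],st['torque'],st['tool_pos'],st['gripper_width'])
p,d=arm.capture('side');cv2.imwrite("pics/s2.png",cv2.resize(p[150:250,180:340],None,fx=4,fy=4,interpolation=cv2.INTER_CUBIC))
E
```

```text
clock: 2.95
tool_pos: [483.6, -248.3, 55.7]
tcp_rot: [[-0.965, 0.262, 0.001], [0.262, 0.965, 0.001], [-0.001, 0.001, -1.0]]
force: [-0.8, 0.3, -7.3]
gripper_width: 57.8
[-0.82542616  0.32380424 -7.30043192] [-0.01574872 -0.05952764 -0.05640331] [ 483.5849653  -248.3472954    55.65999019] 57.7976676285747
```

View pics/s2.png

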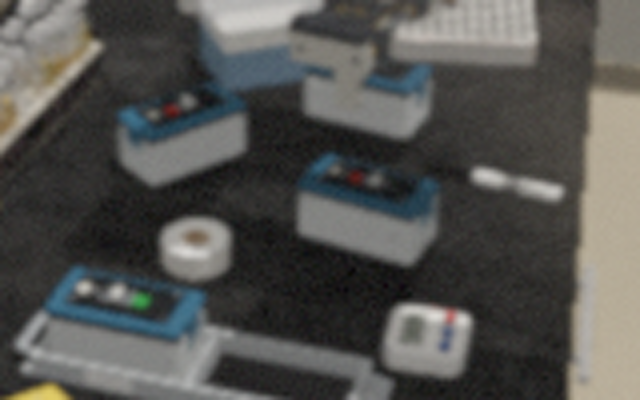

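```bash
for i in 1 2 3; do python3 -m pendant '[{"offset":[0,0,0],"dr":[0,0,0],"grip":255},{"offset":[0,0,0],"dr":[0,0,0],"grip":255}]' 50 | grep -E "force|tool_pos"; done
```

```text
tool_pos: [483.2, -248.3, 55.0]
force: [-0.7, 0.8, -6.5]
tool_pos: [483.0, -248.3, 54.7]
force: [-0.0, -0.4, -6.4]
tool_pos: [482.9, -248.3, 54.6]
force: [-0.4, -0.5, -6.6]
```

```bash
python3 -m pendant '[{"offset":[0,0,-30],"dr":[0,0,0],"grip":255},{"offset":[0,0,-65],"dr":[0,0,0],"grip":255},{"offset":[5,15,-95],"dr":[0,0,-0.02],"grip":255},{"offset":[15,45,-95],"dr":[0,0,-0.05],"grip":255},{"offset":[25,80,-95],"dr":[0,0,-0.08],"grip":255},{"offset":[36,115,-95],"dr":[0,0,-0.11],"grip":255},{"offset":[48,150,-95],"dr":[0,0,-0.14],"grip":255},{"offset":[60,185,-95],"dr":[0,0,-0.17],"grip":255},{"offset":[70,220,-95],"dr":[0,0,-0.17],"grip":255},{"offset":[80,248,-95],"dr":[0,0,-0.17],"grip":255},{"offset":[85,265,-95],"dr":[0,0,-0.17],"grip":255},{"offset":[85,265,-95],"dr":[0,0,-0.17],"grip":255}]' 55
python3 - <<'E'
from h import *
st=arm.observe();p,d=arm.capture('wrist');cv2.imwrite("pics/w3.png",p);np.savez("w3.npz",pos=st['tool_pos'],rot=st['tcp_rot']);K,W=cam('wrist',st)
cv2.imwrite("pics/w3b.png",cv2.resize(p,(768,576),interpolation=cv2.INTER_CUBIC))
E
```

```text
clock: 4.5
tool_pos: [470.6, 32.7, 150.3]
tcp_rot: [[-0.996, 0.092, 0.001], [0.092, 0.996, 0.002], [-0.0, 0.002, -1.0]]
force: [0.1, -0.3, -6.4]
gripper_width: 57.5
```

View pics/w3b.png

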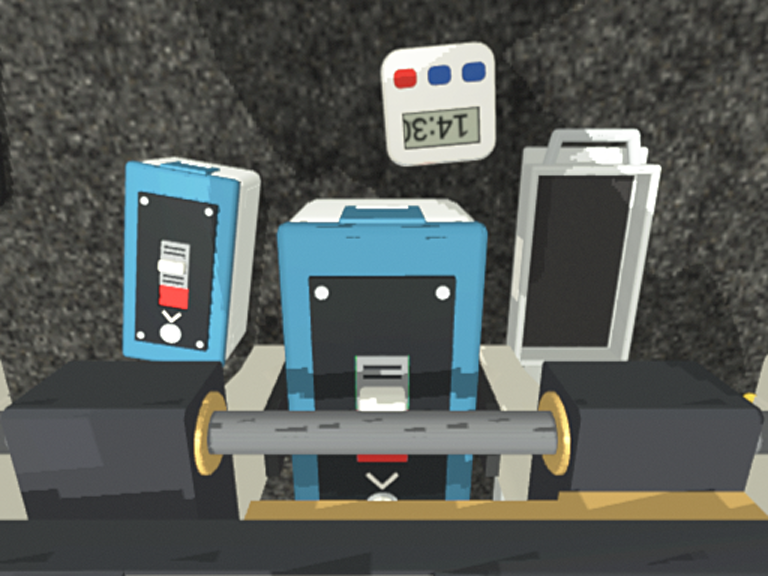

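Run:
```python
import cv2
p=cv2.imread("pics/w3.png")
cv2.imwrite("pics/w3c.png",cv2.resize(p[80:245,335:450],None,fx=3.6*1,fy=3.6,interpolation=cv2.INTER_CUBIC))
cv2.imwrite("pics/w3d.png",cv2.resize(p[125:275,180:330],None,fx=4,fy=4,interpolation=cv2.INTER_CUBIC))
```

```text
(no output)
```

View pics/w3c.png

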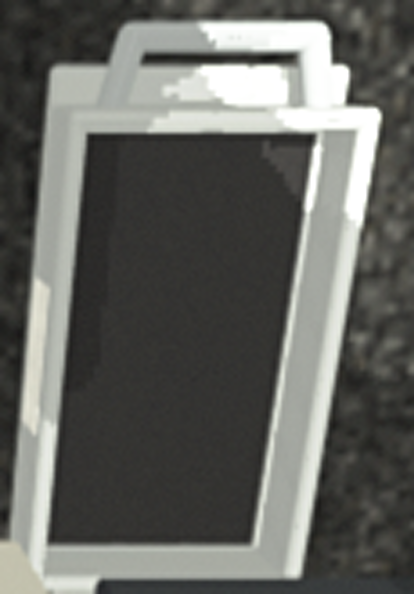

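View pics/w3d.png

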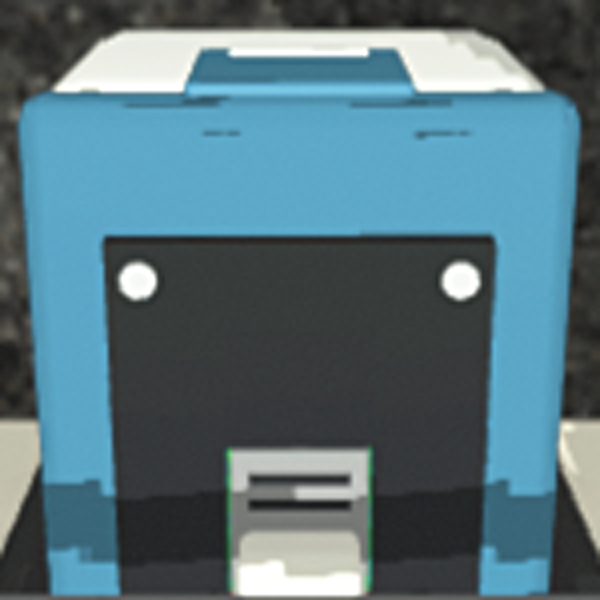

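Run:
```python
from h import *
z=np.load("w3.npz");st=dict(tool_pos=z['pos'],tcp_rot=z['rot']);K,W=cam('wrist',st)
f=lambda a,o,s:np.array(a,float)/s+o-0.5*(1-1/s)
a=f([[88,133],[352,130],[48,545],[301,577],[75,107],[381,107]],[335,80],3.6)
print(ray(a,22,K,W).round(1))
b=f([[255,545],[316,135],[50,545]],[335,80],3.6); print('floor',ray(b,6,K,W).round(1))
c=f([[104,238],[495,238],[137,281],[461,281],[230,450],[371,450]],[180,125],4)
for zt in (30,34,38):
  P=ray(c,st['tool_pos'][2]+zt,K,W)
  print(zt,((P-st['tool_pos'])@st['tcp_rot']).round(1).tolist(), np.linalg.norm(P[0]-P[1]))
```

```text
[[421.5 130.5  22. ]
 [426.8 194.6  22. ]
 [530.9 120.3  22. ]
 [547.  189.6  22. ]
 [415.  127.4  22. ]
 [421.9 201.2  22. ]]
floor [[544.4 184.1   6. ]
 [429.3 194.    6. ]
 [538.8 125.3   6. ]]
30 [[43.6, -19.6, -30.1], [43.6, 21.3, -30.0], [38.9, -16.4, -30.0], [38.8, 17.9, -30.0], [19.2, -6.9, -30.0], [19.2, 8.7, -30.0]] 40.924782103191134
34 [[44.8, -19.0, -34.1], [44.8, 20.7, -34.0], [40.2, -15.8, -34.0], [40.2, 17.4, -34.0], [21.1, -6.6, -34.0], [21.1, 8.5, -34.0]] 39.650677920069434
38 [[46.0, -18.3, -38.1], [46.0, 20.0, -38.0], [41.6, -15.3, -38.0], [41.5, 16.9, -38.0], [23.1, -6.4, -38.0], [23.1, 8.2, -38.0]] 38.37657373694773
```

```bash
python3 -m pendant '[{"offset":[-1,30,0],"dr":[0,0,0],"grip":255},{"offset":[-2,62,0],"dr":[0,0,0],"grip":255},{"offset":[-3,95,0],"dr":[0,0,0],"grip":255},{"offset":[-3.5,118,0],"dr":[0,0,0],"grip":255},{"offset":[-3.5,124,20],"dr":[0,0,0],"grip":255},{"offset":[-3.5,124,45],"dr":[0,0,0],"grip":255},{"offset":[-3.5,124,70],"dr":[0,0,0],"grip":255},{"offset":[-3.5,124,80],"dr":[0,0,0],"grip":255},{"offset":[-3.5,124,80],"dr":[0,0,0],"grip":255},{"offset":[-3.5,124,80],"dr":[0,0,0],"grip":255}]' 55
python3 - <<'E'
from h import *
st=arm.observe();p,d=arm.capture('wrist');cv2.imwrite("pics/w4.png",p);np.savez("w4.npz",pos=st['tool_pos'],rot=st['tcp_rot']);
cv2.imwrite("pics/w4b.png",cv2.resize(p[60:260,150:360],None,fx=3.0,fy=3.0,interpolation=cv2.INTER_CUBIC))
p,d=arm.capture('side');cv2.imwrite("pics/s4b.png",cv2.resize(p[180:280,170:310],None,fx=5,fy=5,interpolation=cv2.INTER_CUBIC))
E
```

```text
clock: 5.38
tool_pos: [485.5, 154.1, 70.6]
tcp_rot: [[-0.996, 0.092, -0.001], [0.092, 0.996, 0.001], [0.001, 0.001, -1.0]]
force: [-0.2, -0.2, -5.6]
gripper_width: 57.9
```

View pics/w4b.png

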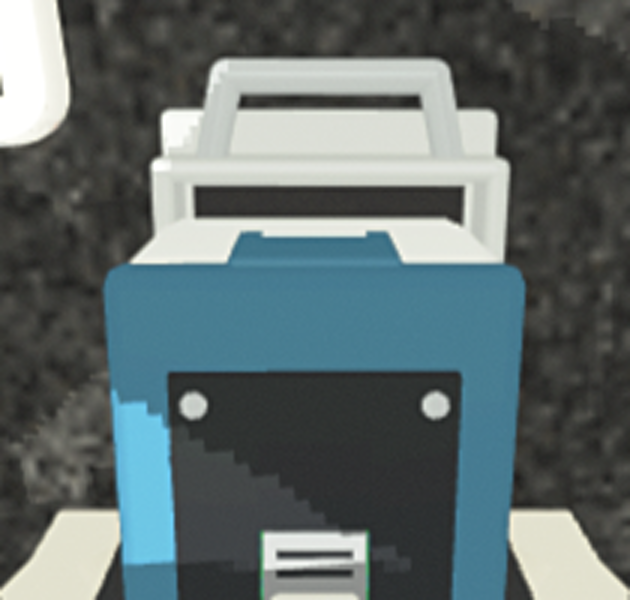

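View pics/s4b.png

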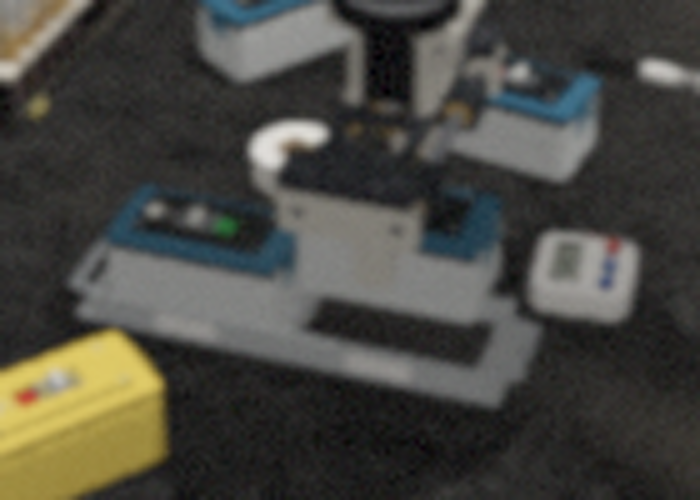

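Run:
```python
from h import *
z=np.load("w4.npz");st=dict(tool_pos=z['pos'],tcp_rot=z['rot']);K,W=cam('wrist',st)
print(st['tool_pos'])
f=lambda a,o,s:np.array(a,float)/s+o-0.5*(1-1/s)
t=lambda P:((P-st['tool_pos'])@st['tcp_rot']).round(1).tolist()
a=f([[194,186],[464,186],[152,160],[510,160]],[150,60],3)
print(t(ray(a,22,K,W)));
print(t(ray(f([[190,186],[464,186]],[150,60],3),6,K,W)))
c=f([[168,372],[461,372],[194,405],[435,405]],[150,60],3)
print(t(ray(c,st['tool_pos'][2]+33.5,K,W)))
c=f([[105,280],[525,280]],[150,60],3)
print(t(ray(c,st['tool_pos'][2]+30,K,W)))
```

```text
[485.52973723 154.07927641  70.58245036]
[[61.5, -24.7, 48.6], [61.5, 32.5, 48.6], [66.9, -33.3, 48.6], [66.9, 42.0, 48.7]]
[[59.9, -27.6, 64.6], [59.9, 35.0, 64.6]]
[[44.9, -19.0, -33.5], [44.8, 20.7, -33.5], [40.1, -15.7, -33.5], [40.1, 17.4, -33.5]]
[[56.8, -27.5, -30.0], [56.8, 29.4, -29.9]]
```

```bash
python3 -m pendant '[{"offset":[-1,3.2,0],"dr":[0,0,0],"grip":255},{"offset":[-1,3.2,0],"dr":[0,0,0],"grip":255},{"offset":[-1,3.2,8],"dr":[0,0,0],"grip":255},{"offset":[-1,3.2,16],"dr":[0,0,0],"grip":255},{"offset":[-1,3.2,22],"dr":[0,0,0],"grip":255},{"offset":[-1,3.2,28],"dr":[0,0,0],"grip":255},{"offset":[-1,3.2,32],"dr":[0,0,0],"grip":255},{"offset":[-1,3.2,35],"dr":[0,0,0],"grip":255},{"offset":[-1,3.2,36],"dr":[0,0,0],"grip":255},{"offset":[-1,3.2,36],"dr":[0,0,0],"grip":255}]' 55
python3 - <<'E'
from h import *
st=arm.observe();p,d=arm.capture('wrist');
print(st['tool_pos'],st['force'],st['torque'])
cv2.imwrite("pics/w5b.png",cv2.resize(p[60:260,150:360],None,fx=3.0,fy=3.0,interpolation=cv2.INTER_CUBIC))
E
```

```text
clock: 6.32
tool_pos: [487.7, 158.1, 35.5]
tcp_rot: [[-0.996, 0.092, 0.001], [0.092, 0.996, 0.002], [-0.001, 0.002, -1.0]]
force: [0.1, 0.5, -6.2]
gripper_width: 57.9
[487.67590881 158.05234488  35.46712209] [ 0.06683491  0.54167086 -6.16565766] [-0.00303193 -0.02073309 -0.00847471]
```

View pics/w5b.png

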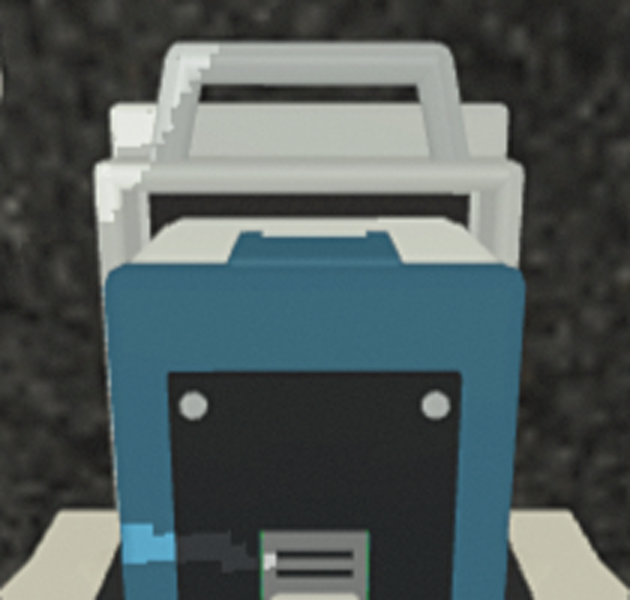

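```bash
python3 -m pendant '[{"offset":[0.5,-0.8,1],"dr":[0,0,0],"grip":255},{"offset":[0.5,-0.8,2],"dr":[0,0,0],"grip":255},{"offset":[0.5,-0.8,3],"dr":[0,0,0],"grip":255},{"offset":[0.5,-0.8,3.5],"dr":[0,0,0],"grip":255},{"offset":[0.5,-0.8,3.5],"dr":[0,0,0],"grip":255},{"offset":[0.5,-0.8,3.5],"dr":[0,0,0],"grip":255}]' 55
```

```text
clock: 6.87
tool_pos: [487.3, 157.5, 32.3]
tcp_rot: [[-0.996, 0.092, 0.002], [0.092, 0.996, 0.003], [-0.002, 0.003, -1.0]]
force: [0.7, 0.1, -5.4]
gripper_width: 58.1
```

```bash
python3 -m pendant '[{"offset":[0,0,0.7],"dr":[0,0,0],"grip":255},{"offset":[0,0,1.3],"dr":[0,0,0],"grip":255},{"offset":[0,0,1.3],"dr":[0,0,0],"grip":255},{"offset":[0,0,1.3],"dr":[0,0,0],"grip":255}]' 55
```

```text
clock: 7.2
tool_pos: [487.4, 157.5, 32.2]
tcp_rot: [[-0.996, 0.092, 0.002], [0.092, 0.996, 0.003], [-0.002, 0.003, -1.0]]
force: [-5.6, -0.1, 9.1]
gripper_width: 57.8
```

Touchdown (force +9 N). Release.

```bash
python3 -m pendant '[{"offset":[0,0,0],"dr":[0,0,0],"grip":0},{"offset":[0,0,0],"dr":[0,0,0],"grip":0},{"offset":[0,0,0],"dr":[0,0,0],"grip":0},{"offset":[0,0,0],"dr":[0,0,0],"grip":0},{"offset":[0,0,-20],"dr":[0,0,0],"grip":0},{"offset":[0,0,-50],"dr":[0,0,0],"grip":0},{"offset":[0,0,-80],"dr":[0,0,0],"grip":0},{"offset":[0,0,-115],"dr":[0,0,0],"grip":0},{"offset":[0,0,-150],"dr":[0,0,0],"grip":0},{"offset":[0,0,-150],"dr":[0,0,0],"grip":0},{"offset":[0,0,-150],"dr":[0,0,0],"grip":0}]' 55
python3 - <<'E'
from h import *
st=arm.observe();p,d=arm.capture('wrist');np.savez("w6.npz",pos=st['tool_pos'],rot=st['tcp_rot']);K,W=cam('wrist',st)
print(st['tool_pos'],st['force'],st['gripper_width'])
cv2.imwrite("pics/w6.png",p)
cv2.imwrite("pics/w6b.png",cv2.resize(p[60:250,160:350],None,fx=3,fy=3,interpolation=cv2.INTER_CUBIC))
for r in rects(p,K,W,(95,80,40),(112,255,255),64): print(r)
E
```

```text
clock: 8.12
tool_pos: [488.2, 157.9, 184.7]
tcp_rot: [[-0.996, 0.091, 0.007], [0.091, 0.996, 0.006], [-0.006, 0.006, -1.0]]
force: [-0.3, 0.2, -1.6]
gripper_width: 87.8
[488.22884759 157.94887653 184.66061819] [-0.34477254  0.19326172 -1.56086746] 87.78123640409136
(array([252., 322.]), array([636.5, 143.8]), 56.6, 36.8, 84.39)
(array([253., 200.]), array([504.4, 156.3]), 157.7, 56.5, -5.32)
(array([ 17., 162.]), array([454.4, -50.1]), 115.7, 28.1, -18.95)
```

View pics/w6b.png

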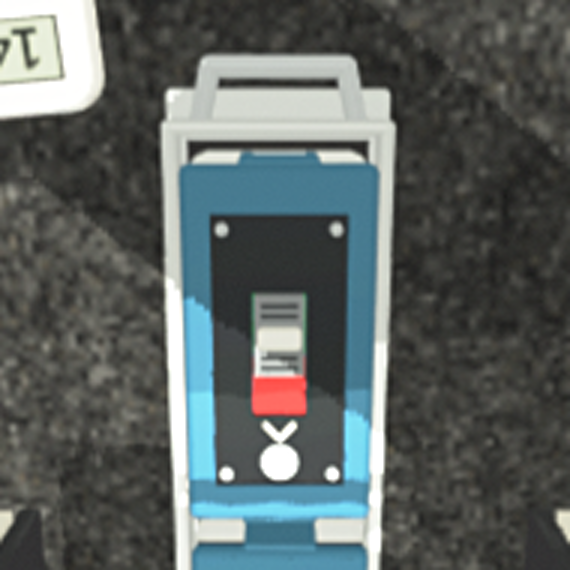

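Run:
```python
from h import *
z=np.load("w6.npz");st=dict(tool_pos=z['pos'],tcp_rot=z['rot']);K,W=cam('wrist',st)
f=lambda a,o,s:np.array(a,float)/s+o-0.5*(1-1/s)
t=lambda P:((P-st['tool_pos'])@st['tcp_rot']).round(1)
c=t(ray(f([[210,214],[349,214],[218,485],[345,485]],[160,60],3),66,K,W));print(c,c.mean(0))
print('ridge top corners',t(ray(f([[256,327],[302,327],[256,353],[302,353]],[160,60],3),71,K,W)))
print('lens',t(ray(f([[279,462]],[160,60],3),66,K,W)))
print('pad ',t(ray(f([[251,292],[307,292],[251,376],[307,376]],[160,60],3),66,K,W)))
c=ray(f([[210,214],[349,214],[218,485],[345,485]],[160,60],3),66,K,W);print(c.mean(0))
```

```text
[[ 46.8 -20.4 118.3]
 [ 46.7  19.3 118.5]
 [-37.3 -20.  118.8]
 [-37.5  19.7 119. ]] [  4.675  -0.35  118.65 ]
ridge top corners [[ 14.7  -7.5 113.5]
 [ 14.7   5.9 113.6]
 [  6.9  -7.5 113.6]
 [  6.8   6.  113.7]]
lens [[-29.6  -0.9 118.8]]
pad  [[ 24.1  -9.  118.5]
 [ 24.    7.4 118.6]
 [ -1.7  -9.3 118.6]
 [ -1.7   7.6 118.7]]
[484.32824527 158.73053927  66.        ]
```

```bash
python3 -m pendant '[{"offset":[14,0,0],"dr":[0,0,0],"grip":255},{"offset":[29,-0.5,0],"dr":[0,0,0],"grip":255},{"offset":[29,-0.5,0],"dr":[0,0,0],"grip":255},{"offset":[29,-0.5,20],"dr":[0,0,0],"grip":255},{"offset":[29,-0.5,45],"dr":[0,0,0],"grip":255},{"offset":[29,-0.5,70],"dr":[0,0,0],"grip":255},{"offset":[29,-0.5,90],"dr":[0,0,0],"grip":255},{"offset":[29,-0.5,102],"dr":[0,0,0],"grip":255},{"offset":[29,-0.5,105],"dr":[0,0,0],"grip":255},{"offset":[29,-0.5,105],"dr":[0,0,0],"grip":255},{"offset":[29,-0.5,105],"dr":[0,0,0],"grip":255}]' 20
python3 - <<'E'
from h import *
st=arm.observe();print(st['tool_pos'],st['force'],st['gripper_width'],st['tcp_rot'][:,2])
p,d=arm.capture('wrist');cv2.imwrite("pics/w7.png",p)
E
```

```text
clock: 9.08
tool_pos: [458.9, 159.9, 77.8]
tcp_rot: [[-0.996, 0.092, 0.003], [0.092, 0.996, 0.003], [-0.003, 0.004, -1.0]]
force: [-0.3, 1.0, 0.4]
gripper_width: 20.1
[458.91671964 159.94903215  77.80553281] [-0.25115481  0.95223316  0.38870716] 20.140442470123308 [ 0.00340073  0.00349216 -0.99998812]
```

View pics/w7.png

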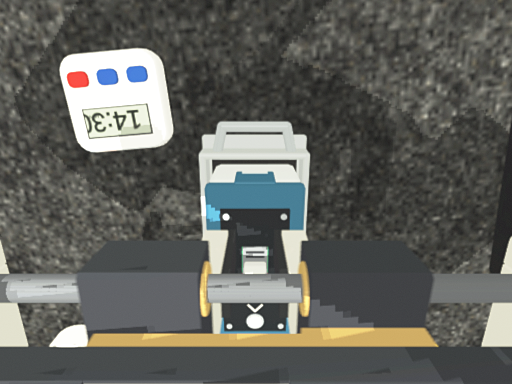

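```bash
python3 -m pendant '[{"offset":[0,0,0],"dr":[0,0,0],"grip":255},{"offset":[0,0,0],"dr":[0,0,0],"grip":255},{"offset":[0,0,0],"dr":[0,0,0],"grip":255},{"offset":[0,0,3],"dr":[0,0,0],"grip":255},{"offset":[0,0,6],"dr":[0,0,0],"grip":255},{"offset":[0,0,8.5],"dr":[0,0,0],"grip":255},{"offset":[0,0,9],"dr":[0,0,0],"grip":255},{"offset":[0,0,9],"dr":[0,0,0],"grip":255}]' 20
```

```text
clock: 9.8
tool_pos: [459.0, 160.1, 68.9]
tcp_rot: [[-0.996, 0.092, 0.004], [0.092, 0.996, 0.004], [-0.003, 0.004, -1.0]]
force: [0.8, -0.5, 0.6]
gripper_width: 0.4
```

```bash
python3 -m pendant '[{"offset":[-2,0,0.8],"dr":[0,0,0],"grip":255},{"offset":[-4,0,0.8],"dr":[0,0,0],"grip":255},{"offset":[-6,0,0.8],"dr":[0,0,0],"grip":255},{"offset":[-8,0,0.8],"dr":[0,0,0],"grip":255},{"offset":[-10,0,0.8],"dr":[0,0,0],"grip":255},{"offset":[-12,0,0.8],"dr":[0,0,0],"grip":255},{"offset":[-14,0,0.8],"dr":[0,0,0],"grip":255},{"offset":[-16,0,0.8],"dr":[0,0,0],"grip":255},{"offset":[-17,0,0.8],"dr":[0,0,0],"grip":255},{"offset":[-17,0,0.8],"dr":[0,0,0],"grip":255}]' 20
```

```text
clock: 10.63
tool_pos: [476.3, 158.6, 68.2]
tcp_rot: [[-0.996, 0.092, 0.004], [0.092, 0.996, 0.004], [-0.004, 0.004, -1.0]]
force: [0.0, 0.8, 0.6]
gripper_width: 0.5
```

Force is zero after the push, so it probably snapped over. Retract and rise to look.

```bash
python3 -m pendant '[{"offset":[3,0,0],"dr":[0,0,0],"grip":255},{"offset":[4,0,-10],"dr":[0,0,0],"grip":255},{"offset":[4,0,-40],"dr":[0,0,0],"grip":255},{"offset":[4,0,-75],"dr":[0,0,0],"grip":255},{"offset":[4,0,-110],"dr":[0,0,0],"grip":255},{"offset":[4,0,-120],"dr":[0,0,0],"grip":255},{"offset":[4,0,-120],"dr":[0,0,0],"grip":255}]' 20
python3 - <<'E'
from h import *
st=arm.observe();p,d=arm.capture('wrist');np.savez("w8.npz",pos=st['tool_pos'],rot=st['tcp_rot'])
cv2.imwrite("pics/w8b.png",cv2.resize(p[60:250,160:350],None,fx=3,fy=3,interpolation=cv2.INTER_CUBIC))
E
```

```text
clock: 11.22
tool_pos: [473.4, 159.6, 192.7]
tcp_rot: [[-0.996, 0.091, 0.01], [0.091, 0.996, 0.008], [-0.009, 0.009, -1.0]]
force: [-0.0, 0.0, -1.1]
gripper_width: 0.4
```

View pics/w8b.png

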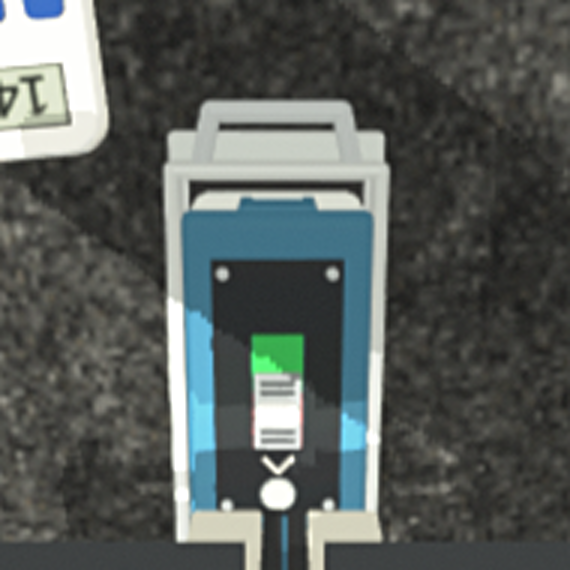

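```bash
python3 -m pendant '[{"offset":[0,-40,-20],"dr":[0,0,0],"grip":255},{"offset":[0,-80,-40],"dr":[0,0,0],"grip":255},{"offset":[0,-120,-50],"dr":[0,0,0],"grip":255},{"offset":[0,-150,-50],"dr":[0,0,0],"grip":255},{"offset":[0,-150,-50],"dr":[0,0,0],"grip":255},{"offset":[0,-150,-50],"dr":[0,0,0],"grip":255}]' 20
python3 - <<'E'
from h import *
z=np.load("w8.npz");st=dict(tool_pos=z['pos'],tcp_rot=z['rot']);K,W=cam('wrist',st)
f=lambda a,o,s:np.array(a,float)/s+o-0.5*(1-1/s)
c=ray(f([[212,261],[344,261]],[160,60],3),66,K,W); x=c[1]-c[0]; print(c,c.mean(0)[:2]+42*np.array([x[1],-x[0]])/np.hypot(x[0],x[1]))
r=ray(f([[256,398],[300,420]],[160,60],3),71,K,W); print('ridge',r.mean(0), ray(f([[252,335],[278,493]],[160,60],3),66,K,W))
p,d=arm.capture('side');cv2.imwrite("pics/s9.png",cv2.resize(p[150:280,170:340],None,fx=4,fy=4,interpolation=cv2.INTER_CUBIC))
p,d=arm.capture('top');cv2.imwrite("pics/t9.png",cv2.resize(p[105:255,150:350],None,fx=4,fy=4,interpolation=cv2.INTER_CUBIC))
E
```

```text
clock: 11.77
tool_pos: [457.4, 7.6, 238.8]
tcp_rot: [[-0.995, 0.095, 0.007], [0.095, 0.995, 0.007], [-0.006, 0.007, -1.0]]
force: [0.1, -0.0, -0.2]
gripper_width: 0.7
[[441.13837808 142.80081067  66.        ]
 [444.81219117 182.02298612  66.        ]] [484.79224556 158.49504022]
ridge [487.83520221 158.19571009  71.        ] [[464.94667781 152.3497744   66.        ]
 [518.1745729  155.33003234  66.        ]]
```

View pics/s9.png

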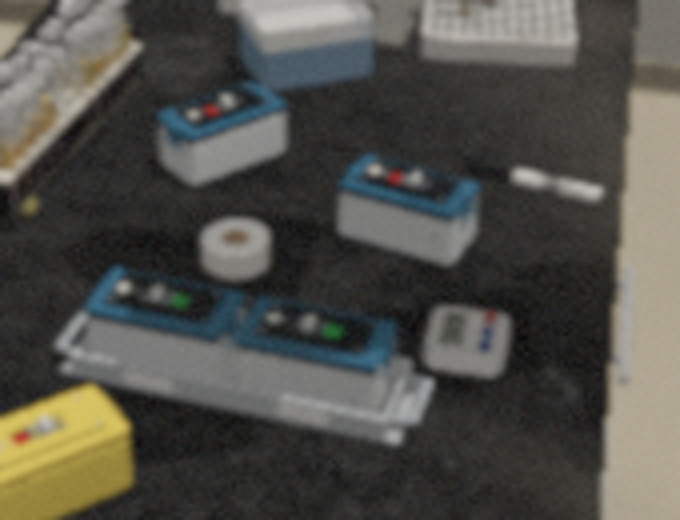

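View pics/t9.png

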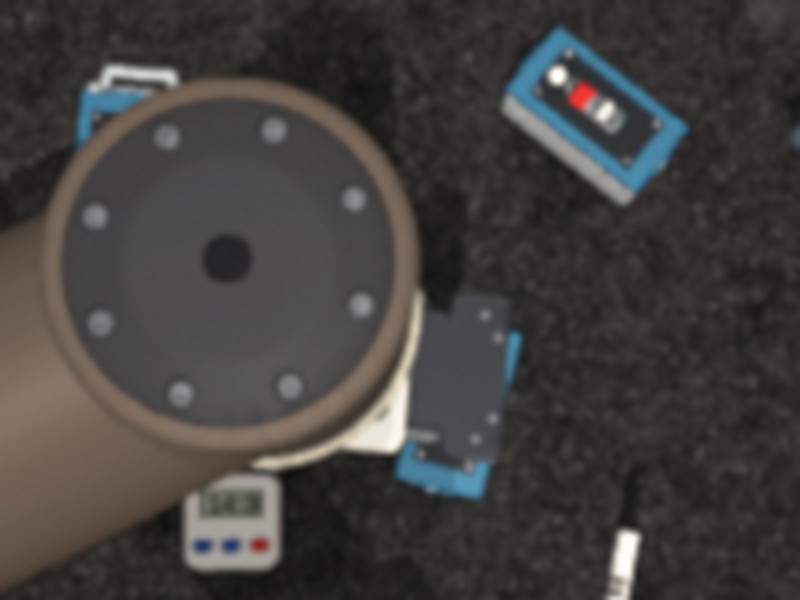

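```bash
python3 -c "
from station import arm
print(arm.observe()['qvel'].round(2)); print(arm.finish_job())"
```

```text
[ 1.38  0.38  0.35  0.12 -0.08 -0.02]
the job is handed in; nothing more can be done
None
```

The loaded case is in the free bay, released, with its logger switched on, and I handed the job in at about 12 s. No verdict was reported.

- **Finding the loaded case:** I lifted the case nearest the arm's starting position first (about x = 481, y = -249 mm). The wrist force settled near -6.5 N, and empty cases weigh at most 2.6 N, so this was the loaded one. I did not lift or touch the other two.
- **Placing it:** I lowered it into the carrier's -x bay until the wrist force showed contact, then opened the gripper and backed off. Red was still showing after release. By the camera, the lid centre is within about 3 mm of the bay centre and the case sits flat.
- **Switching it on:** I pushed the ridge towards the lens with closed fingers until the force dropped away, then backed off. The wrist camera shows green, no red, and a green strip about as long as the red one was (roughly 11.5 mm of travel).
- **One check that disagreed:** a rough reading put the ridge about 3 mm +x of the lid centre, where full travel should give about 6 mm. The ridge edge was hard to pick out, white on white. I trusted the colour strip and the detent's snap.
- **Everything else:** in the last side view, the two empty cases show red and stand in place. The case already in the carrier shows green, and the roll, timer, marker and tip box look undisturbed. The arm hid the carrier in the last top view, so that view could not confirm the placing.

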